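# Set the microscope lamp's filter lever to the third click, then switch the lamp on

### The job

Before the microscope lamp is lit its light must be dimmed: with a fingertip, gently push the lamp unit's tall flat filter lever along its slot, from its parking end towards the push button, counting the clicks, and leave it seated in the third notch without ever going past it. Then press the lamp's round push button well down and let it come up again. Only touch and push, do not pinch or lift anything, and leave the round-knobbed slider and all the glassware and boxes where they are.

Things in the scene. Friction and masses are not known exactly. Their poses are not given: they have to be found in the camera images.
- lamp: Microscope lamp unit: fixed white box, 160 mm deep (x), 280 wide (y), 70 high, black lens tube on its +y end. Origin: centre of its underside, on the table; its -x face, with slits, looks roughly to the robot. On the flat top: filter slot along y at x = -45 mm, in a grey strip with five index lines, one per notch; iris slot along y at x = +45; push button at x = -45, y = +95 mm.
- filter (a joint): Lever position along the slot, m, growing to the lamp's +y. 0: parking stop (lamp y = -85 mm); 0.092: far stop. Starts in the clickless run 0 to 0.015 (under 1 N). Notches at 0.030, 0.044, 0.058 (third), 0.072, 0.086; crests at 0.023, 0.037, 0.051, 0.065, 0.079. Leaving a notch takes about 9 N, falling to nothing at the crest, then it snaps by itself into the next and stays.
- filter_top (a point): Top centre of the filter lever, 37.5 mm above the lamp's top. The lever is an upright black fin 24 mm wide across the slot (lamp x), 6 mm thick along the slot (lamp y), on a foot 30 x 14 x 5.5 mm high. Push on the fin's flat -y side, above the foot.
- iris_top (a point): Top of the other slider's round black knob (ball 18 mm in diameter, 27 mm above the lamp's top), which has no clicks and must not be moved. Its slot runs from lamp y = -90 to -30 mm at x = +45 mm.
- power (a joint): Travel of the push button, m: 0 up, 0.005 fully down; a spring brings it up again. Fully down takes 4 N.
- power_top (a point): Centre of the top of the round push button, 24 mm in diameter; it moves straight down.
- canister_a: Small lens canister, 34 mm in diameter, 45 mm high, standing loose on the lamp's top behind the button. Origin at the centre of its underside.
- canister_b: Lens canister, 38 mm in diameter, 55 mm high, standing on the table beyond the lamp's -y end. Origin at the centre of its underside.
- oil: Small amber bottle, 28 mm in diameter, 62 mm high, on the table in front of the lamp. Origin at the centre of its underside.
- coverslips: Clear flat box 30 x 30 x 18 mm on the table in front of the lamp. Origin at the centre of its underside.
- dish: Covered round glass dish, 62 mm in diameter, 15 mm high, on the table beyond the lamp's -y end. Origin at the centre of its underside.
- slidebox: Grey slide box 90 x 80 x 35 mm on the table beyond the lamp's +y end. Origin at the centre of its underside.
- fixative: Amber jar, 40 mm in diameter, 85 mm high, on the table behind the lamp's +y end. Origin at the centre of its underside.

How it is judged (in metres and radians):
On the way, in this order (a step that is already met when the one before it is completed fails the run):
1. the filter lever clicks into the third notch (value of joint filter between 0.0545 and 0.0615 m), for 0.2 s.
2. the push button is pressed well down with the lever still in the third notch (all of step 1 and value of joint power above 0.0035 m and contact force between the fingers and lamp above 0.3 N), for 0.05 s.
At the end, for the whole second after the job is handed in: the filter lever rests in the third notch (within 3.5 mm of 0.058) and the push button has come up again (less than 1.5 mm down) (all of step 1 and velocity of joint filter between -0.01 and 0.01 m/s and value of joint power below 0.0015 m); the robot touches nothing.
It fails at once if the filter lever goes past the third notch (over the crest at 0.065) (value of joint filter above 0.066 m).
It fails at once if the filter lever is pinched or pushed roughly (more than 20 N from the fingers) (contact force between the fingers and filter above 20 N).
It fails at once if the button is pressed before the lever is in the third notch (value of joint power above 0.0025 m and (value of joint filter below 0.0545 m or value of joint filter above 0.0615 m)).
It fails at once if the round-knobbed slider is moved (more than 6 mm) (distance of iris_top from where it was at the start of the episode above 0.006 m).
It fails at once if a canister, bottle, box, dish or jar is shifted or lifted (more than 12 mm) (distance of any of canister_a, canister_b, oil, coverslips, dish, slidebox, fixative from where it was at the start of the episode above 0.012 m).
It also fails if it takes over 58 s, if anything falls off the work surface, if the arm or the gripper's body presses on something with over 40 N, if the wrist force passes 120 N, or if a joint passes its speed limit or range.

### The arm

A 6-joint arm with a two-finger parallel gripper is mounted at the origin on the work surface. World frame = base frame: x ahead of the robot, y to its left, z up, the work surface at z = 0. Lengths are in mm, angles in rad, forces in N, time in s.
With the tool pointing down it reaches from about 350 to 775 mm from the base axis. Payload 5.5 kg.
Tool frame: the origin (TCP) lies between the finger pads; the fingertips stand 22 mm ahead of it and the grasp point (between the pads) lies 3 mm ahead of it; z points along the fingers, y is the direction in which the jaws open and shut (so a half turn about z gives the same grasp; the last joint's range is limited). The gripper opens to 85 mm and grips with 20 to 120 N. Pads are 22 mm wide; open, the fingers measure 114 mm over their backs; the gripper's body (76 mm by 85 mm) begins 54 mm behind the grasp point. The pads swing forward as they close: fully open they stand 13 mm farther back than shut.
Start: joints at [1.002, 0.313, 0.046, 1.304, 0, 1.431], TCP at [239.101, 522.972, 253.323] pointing down, gripper open.
Joint ranges: [-2.76, 2.76], [-0.86, 1.69], [-1.03, 1.26], [-2.2, 2.34], [-1.47, 1.5], [-3.14, 3.14]. Speed limits (rad/s): [2.57, 2.57, 3.14, 3.14, 3.14, 3.14].

### API

Orientations are given as a rotation vector (axis times angle).
In Python, from station import observe, viewer, robot gives the robot as it stands.
- The arm moves only by the shell command python3 -m crank 'ROWS' [OPENING] [FORCE]. ROWS is JSON, a list of rows, each a list of 4 numbers: the shift along the world's x, y, z in mm, then the turn about the world's z in units of 6 degrees (1.0 is 6 degrees). A call has 1 to 20 rows; each row is the pose to reach, as a shift and turn from the pose commanded when the call began; what a row does not reach only later rows make up. A row lasts 1/8 s, in which the tool goes at most 62.5 mm and 10.7 degrees, less where a joint would pass 70% of its speed; a pose out of reach is approached as far as the arm can. A call with a gripper value outside its range is refused whole. OPENING is the finger opening in mm, from 0 to 85.4, set as the call begins (- or left out, the last holds). The fingers move at their own pace and stop on an object; FORCE is the grip in N (left out, the last holds). Time passes only in rows, so rows that repeat a pose let the fingers close. It gives the time, the measured TCP pose, the force and the opening at its end, in the units of the state.
- observe(): the state, without advancing time (a new reading comes with each control period).
- viewer.snapshot(name): name is "scene" or "top" or "wrist"; returns the picture (420x560x3 uint8, red, green, blue); there is no depth.
- viewer.get_calibration(name): a dict with "K" (3x3 intrinsics, pixels), "rvec" (rotation vector, rad) and "tvec" (3), from world to camera coordinates, as OpenCV has them. Camera axes: x right, y down, z forward; pixel columns grow to the right and rows downward; lengths in mm; the calibration is good to about 2 mm. A picture is of the moment at which its call begins: read the wrist's pose just before it. get_calibration takes no time and is no camera call; for the wrist camera it gives the pose at the moment of the call.
- robot.close_job(): hands the job in, once; it reports no verdict.
The state is a dict: "time": time; "joint_pos": joint angles; "dq": joint speeds; "effort": joint torques, N m; "position": TCP position; "ee_rot": TCP orientation; "contact_force": force on the tool from outside, world axes, zero at the start; "moment": the same for the moment, N m; "finger_gap": finger opening in mm.
Only numpy, scipy, OpenCV 4.12 (cv2) and the standard library are available. Lean on these libraries where they do the work, as an engineer would, in place of code of your own. Each camera call takes 0.05 s, during which the arm holds its last target.

## Working session

There is one attempt and no reset: what is moved stays moved. The work goes in short steps, Python scripts to look and compute and a shell command to move; the robot and the scene stay as the last step left them, time stands still between calls to the robot, and variables do not carry over. Pictures are saved under pics/ and viewed, and the job is handed in when it is done.

```bash
mkdir -p pics; ls
python3 - <<'E'
from station import observe, viewer, robot
import cv2
print(observe())
for n in ["scene","top","wrist"]:
    c=viewer.get_calibration(n); print(n,c)
    cv2.imwrite(f"pics/{n}0.png",viewer.snapshot(n)[:,:,::-1])
E
```

```text
pics
{'time': 0.0, 'joint_pos': array([1.00240252e+00, 3.13989498e-01, 4.49882686e-02, 1.30362124e+00,
       1.37899238e-05, 1.43118361e+00]), 'dq': array([-1.43384445e-03, -7.37877362e-04, -1.24696000e-05, -3.24974680e-03,
       -1.95836553e-03, -4.44135657e-04]), 'effort': array([-1.55222642e-03, -4.80629075e+01,  2.98530936e+01,  1.95634807e-02,
       -1.86941038e-04, -2.16166762e-05]), 'position': array([238.81694111, 522.53707989, 252.41885287]), 'ee_rot': array([-6.68242355e-01, -3.06903747e+00,  2.68257091e-03]), 'contact_force': array([-0.51166807,  0.27141483, -0.68762547]), 'moment': array([ 0.01192402, -0.01246911, -0.038697  ]), 'finger_gap': 85.37335498154172}
scene {'K': array([[494.71259302,   0.        , 288.38109243],
       [  0.        , 494.71259302, 212.14985696],
       [  0.        ,   0.        ,   1.        ]]), 'rvec': array([ 1.54803063,  1.88831369, -0.84981492]), 'tvec': array([  52.19586765, -283.36013906, 1634.86237166])}
top {'K': array([[508.54122083,   0.        , 275.6163663 ],
       [  0.        , 508.54122083, 204.19490588],
       [  0.        ,   0.        ,   1.        ]]), 'rvec': array([ 2.19954471, -2.14904744,  0.09932725]), 'tvec': array([ 35.72283929, 550.53235237, 989.39096289])}
wrist {'K': array([[295.11392533,   0.        , 282.45400093],
       [  0.        , 295.11392533, 206.03355347],
       [  0.        ,   0.        ,   1.        ]]), 'rvec': array([-2.4006324 , -1.54117886, -0.25559732]), 'tvec': array([-576.55964682,  -40.97968556,  381.17804281])}
```

View pics/scene0.png

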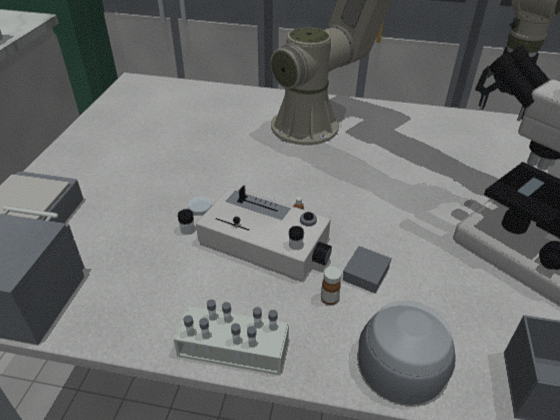

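View pics/top0.png

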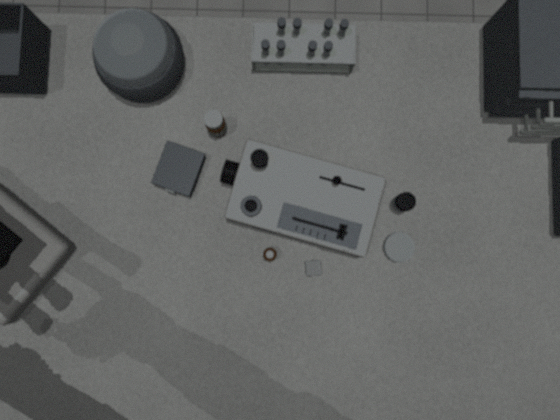

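View pics/wrist0.png

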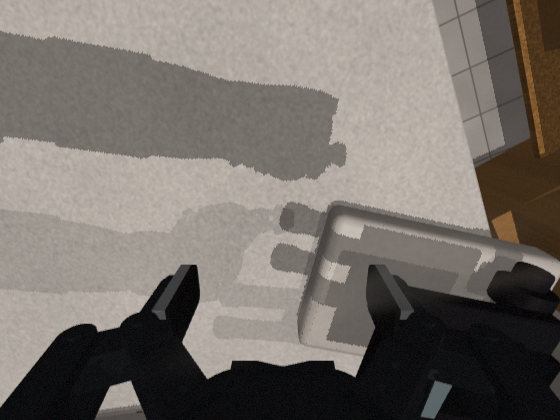

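The lamp appears in the top view around (305,198). The lever is near (342,231), the button at (251,205), canister_a at (260,158) and the iris knob at (337,181). I'll enlarge these areas.

Run:
```python
import cv2
a=cv2.imread('pics/top0.png')[130:280,215:425]
b=cv2.imread('pics/scene0.png')[175:280,170:345]
cv2.imwrite('pics/top0c.png',cv2.convertScaleAbs(cv2.resize(a,(798,570),interpolation=cv2.INTER_CUBIC),alpha=1.7))
cv2.imwrite('pics/scene0c.png',cv2.convertScaleAbs(cv2.resize(b,(787,472),interpolation=cv2.INTER_CUBIC),alpha=1.5))
```

```text
(no output)
```

View pics/top0c.png

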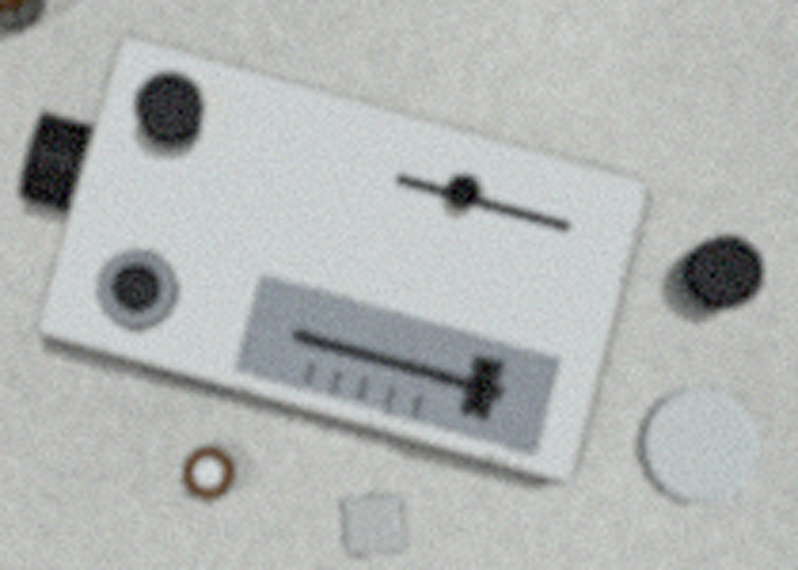

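View pics/scene0c.png

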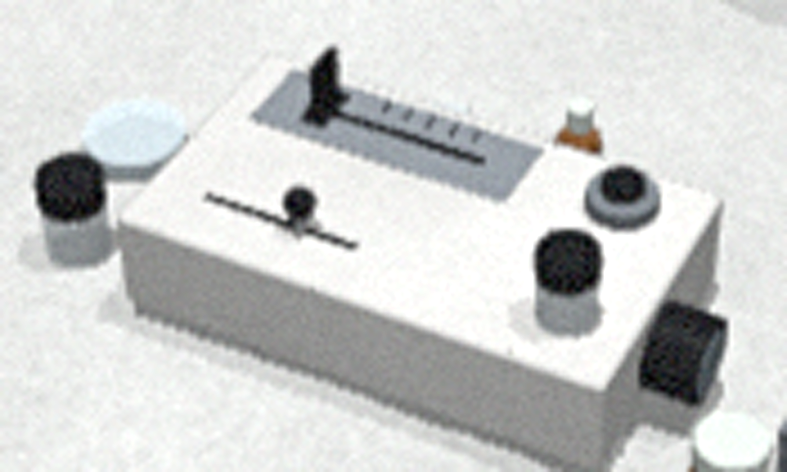

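```bash
cat > h.py <<'E'
import numpy as np, cv2
from station import observe, viewer, robot
from scipy.optimize import least_squares
C={n:viewer.get_calibration(n) for n in ("top","scene")}
def proj(c,P):
    return cv2.projectPoints(np.asarray(P,float).reshape(-1,3),c['rvec'],c['tvec'],c['K'],None)[0].reshape(-1,2)
def tri(obs): # [(calib,uv)]
    f=lambda p:np.concatenate([proj(c,p)[0]-uv for c,uv in obs])
    r=least_squares(f,[500,100,80],x_scale=100); return r.x,r.fun
def tc(u,v,s=3.8,o=(215,130)): return np.array([(u+.5)/s-.5+o[0],(v+.5)/s-.5+o[1]])
def sc(u,v): return tc(u,v,4.497,(170,175))
def Rz(a): return np.array([[np.cos(a),-np.sin(a),0],[np.sin(a),np.cos(a),0],[0,0,1]])
E
cat > fit.py <<'E'
from h import *
T=[((80,140),(125,40)),((80,-140),(648,187)),((-80,-140),(560,482)),((-80,140),(42,330)),((45,-30),(400,180)),((45,-90),(568,227))]
S=[((80,140),(603,388)),((80,-140),(123,224)),((-80,140),(720,203)),((45,-90),(207,195)),((45,-30),(355,246))]
def res(p,w=None):
    x,y,a,z=p; out=[]
    for L,c,f in((T,C['top'],tc),(S,C['scene'],sc)):
        P=[Rz(a)@[l[0],l[1],0]+[x,y,z] for l,_ in L]
        out.append((proj(c,P)-[f(*q) for _,q in L]))
    return np.concatenate(out)
r=least_squares(lambda p:res(p).ravel(),[500,0,-.2,70],x_scale=[100,100,1,50],loss='soft_l1')
print(r.x,np.degrees(r.x[2])); print(res(r.x).round(1).tolist())
x,y,a,z=r.x
def inv(P): return Rz(a).T@(np.array(P)-[x,y,z])
print('button base lamp->world',Rz(a)@[-45,95,0]+[x,y,z])
for nm,t,s in (('button',(137,285),(624,181)),('levertop',(486,372),(327,52)),('iris',(462,190),(299,203)),('can_a top',(170,106),(569,246))):
    P,e=tri([(C['top'],tc(*t)),(C['scene'],sc(*s))]); print(nm,P.round(1),'lamp',inv(P).round(1),e.round(1))
E
python3 fit.py
```

```text
[ 5.59581601e+02 -7.49568531e+00 -2.61088778e-01  6.37537657e+01] -14.959285075717922
[[-0.6, -1.8], [1.0, -0.4], [2.1, 2.1], [-2.6, 0.9], [6.4, 2.9], [-7.8, -0.8], [0.1, 2.0], [-1.6, -0.7], [1.5, -0.2], [5.8, 3.4], [-5.0, -0.1]]
button base lamp->world [540.62926883  95.90068362  63.75376567]
button [541.8  95.1  88.8] lamp [-43.7  94.5  25. ] [-0.1  0.  -0.1 -0. ]
levertop [501.7 -73.6 115.6] lamp [-38.9 -78.8  51.8] [-0.  0. -0. -0.]
iris [592.9 -64.8  87.8] lamp [ 47.  -46.8  24. ] [ 0.2 -0.   0.3  0. ]
can_a top [626.3  80.2 115.8] lamp [ 41.9 102.   52.1] [-0.   0.  -0.1 -0. ]
```

```bash
sed -i 's/,((45,-30),(400,180)),((45,-90),(568,227))\]/]/; s/,((45,-90),(207,195)),((45,-30),(355,246))\]/]/' fit.py; python3 fit.py
```

```text
[ 5.59162396e+02 -7.80721117e+00 -2.58330577e-01  6.16985023e+01] -14.801251802277946
[[-0.5, -1.2], [0.8, -0.2], [2.2, 2.2], [-2.3, 1.4], [0.1, 2.4], [-1.6, -0.0], [1.3, 0.2]]
button base lamp->world [539.92494843  95.53649018  61.6985023 ]
button [541.8  95.1  88.8] lamp [-43.1  95.1  27.1] [-0.1  0.  -0.1 -0. ]
levertop [501.7 -73.6 115.6] lamp [-38.7 -78.3  53.9] [-0.  0. -0. -0.]
iris [592.9 -64.8  87.8] lamp [ 47.2 -46.5  26.1] [ 0.2 -0.   0.3  0. ]
can_a top [626.3  80.2 115.8] lamp [ 42.5 102.3  54.1] [-0.   0.  -0.1 -0. ]
```

Run:
```python
from h import *
c=viewer.get_calibration('wrist');o=observe()
R=cv2.Rodrigues(c['rvec'])[0];Rt=cv2.Rodrigues(o['ee_rot'])[0]
print('cam in tool',Rt.T@(-R.T@c['tvec']-o['position']));print('cam axes in tool',(Rt.T@R.T).round(2));print(Rt.round(3))
```

```text
cam in tool [  84.2382109     2.08883139 -121.04834512]
cam axes in tool [[-0.   -0.95 -0.32]
 [ 1.   -0.    0.  ]
 [-0.   -0.32  0.95]]
[[-0.909  0.416 -0.001]
 [ 0.416  0.909 -0.001]
 [ 0.    -0.001 -1.   ]]
```

```bash
python3 -m crank '[[0,0,30,0],[20,-40,40,-1.4],[50,-95,40,-2.8],[80,-150,40,-4.2],[110,-205,40,-5.6],[140,-260,40,-7],[170,-315,40,-8.4],[200,-370,40,-9.8],[230,-425,40,-11.2],[255,-475,40,-12.4],[275,-515,40,-13.37],[280,-530,40,-13.37],[280,-530,40,-13.37],[280,-530,40,-13.37]]' 0 20
python3 - <<'E'
from h import *
o=observe();print(o['time'],o['position'],o['contact_force'],o['finger_gap'])
c=viewer.get_calibration('wrist');np.save('w1.npy',c,allow_pickle=True)
cv2.imwrite('pics/w1.png',cv2.convertScaleAbs(cv2.resize(viewer.snapshot('wrist')[:,:,::-1],(784,588),interpolation=cv2.INTER_CUBIC),alpha=1.2))
E
```

```text
time: 1.9
position: [518.4, -5.9, 293.3]
ee_rot: [-2.487, -1.919, 0.0]
contact_force: [-0.1, -0.2, -0.3]
finger_gap: 0.2
1.9 [518.42903036  -5.88090087 293.34038704] [-0.14640454 -0.24201069 -0.26030804] 0.17007683780392413
```

View pics/w1.png

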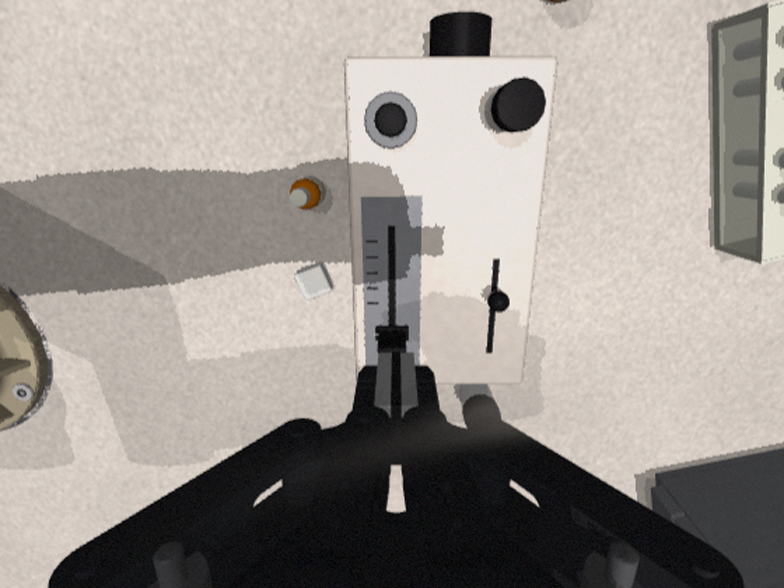

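The button is at about (390,120) and the lever at (392,335), partly hidden just ahead of the fingertips. The index lines run along x≈372. I'll back off along lamp -y for a second view.

```bash
python3 -m crank '[[-12,-45,-20,0],[-25,-97,-40,0],[-32,-120,-50,0],[-32,-120,-50,0],[-32,-120,-50,0]]'
python3 - <<'E'
from h import *
o=observe();print(o['time'],o['position'],o['contact_force'],o['finger_gap'])
c=viewer.get_calibration('wrist');np.save('w2.npy',c,allow_pickle=True)
cv2.imwrite('pics/w2.png',cv2.convertScaleAbs(cv2.resize(viewer.snapshot('wrist')[:,:,::-1],(784,588),interpolation=cv2.INTER_CUBIC),alpha=1.2))
E
```

```text
time: 2.58
position: [487.3, -125.8, 244.0]
ee_rot: [2.487, 1.919, 0.001]
contact_force: [1.0, -0.2, 0.1]
finger_gap: -0.2
2.575 [ 487.34669678 -125.79126383  243.9550466 ] [ 1.04892505 -0.22635002  0.13150763] -0.24583354318064282
```

View pics/w2.png

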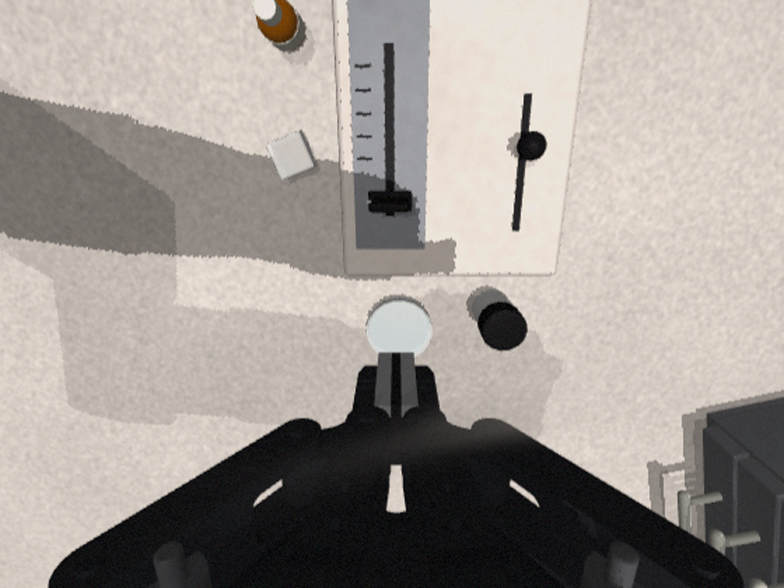

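```bash
cat > fit2.py <<'E'
from h import *
W1=np.load('w1.npy',allow_pickle=True).item();W2=np.load('w2.npy',allow_pickle=True).item()
wc=lambda u,v:(np.array([u,v])+.5)/1.4-.5
N=[1,-13,-27,-41,-55]
T=[((80,140),(125,40)),((80,-140),(648,187)),((-80,-140),(560,482)),((-80,140),(42,330))]
S=[((80,140),(603,388)),((80,-140),(123,224)),((-80,140),(720,203))]
A=[((80,140),(557,57)),((-80,140),(346,58)),((80,-140),(522,384))]+[(('l',n),(372,v)) for n,v in zip(N,(241,257,273,288,303))]
B=[((80,-140),(555,275)),((-80,-140),(345,278))]+[(('l',n),(363,v)) for n,v in zip(N,(66,90,113,136,158))]
def res(p):
    x,y,a,z,lx=p; out=[]
    for L,c,f,w in((T,C['top'],tc,1),(S,C['scene'],sc,1),(A,W1,wc,1),(B,W2,wc,1)):
        P=[Rz(a)@[lx if l[0]=='l' else l[0],l[1],0]+[x,y,z] for l,_ in L]
        out.append((proj(c,P)-[f(*q) for _,q in L]))
    return out
r=least_squares(lambda p:np.concatenate(res(p)).ravel(),[559,-8,-.26,65,-60],x_scale=[100,100,1,50,50],loss='soft_l1')
for e in res(r.x):print(e.round(1).tolist())
rw=least_squares(lambda p:np.concatenate(res(p)[2:]).ravel(),[559,-8,-.26,65,-60],x_scale=[100,100,1,50,50],loss='soft_l1')
for e in res(rw.x)[2:]:print(e.round(1).tolist())
for q in (r,rw):
  print(q.x.round(2),np.degrees(q.x[2]))
  x,y,a,z,_=q.x
  inv=lambda P: Rz(a).T@(np.array(P)-[x,y,z])
  for nm,ob in (('button',[(C['top'],tc(137,285)),(C['scene'],sc(624,181)),(W1,wc(391,119))]),('iris',[(C['top'],tc(462,190)),(C['scene'],sc(299,203)),(W1,wc(499,301)),(W2,wc(531,145))])):
    P,e=tri(ob); print(nm,P.round(1),'lamp',inv(P).round(1),e.round(1))
  for nm,l in (('lev0',(-45,-85,37.5)),('lev0 foot',(-45,-85,0)),('lev15',(-45,-70,37.5)),('btn',(-45,95,0)),('N3',(-45,-27,0))):
    P=Rz(a)@l+[x,y,z]; print(nm,P.round(1),((proj(W1,P)[0]+.5)*1.4-.5).round(),((proj(W2,P)[0]+.5)*1.4-.5).round())
E
python3 fit2.py
python3 - <<'E'
import cv2
b=cv2.imread('pics/w2.png')[150:290,330:470]
cv2.imwrite('pics/w2c.png',cv2.convertScaleAbs(cv2.resize(b,(560,560),interpolation=cv2.INTER_CUBIC),alpha=2))
E
```

```text
[[-1.1, -2.5], [0.9, -1.5], [2.3, 1.2], [-2.9, 0.4]]
[[0.5, 1.6], [-1.7, -0.9], [1.7, -0.7]]
[[1.3, 0.1], [-0.9, -0.6], [-0.2, -0.1], [-0.5, -0.6], [-0.3, -0.7], [-0.1, -1.1], [0.1, -1.0], [0.3, -1.2]]
[[0.4, 0.9], [-0.6, -1.2], [-0.7, 1.2], [-0.3, 1.1], [0.1, 1.2], [0.5, 0.7], [0.9, 0.4]]
[[1.5, -0.4], [-1.4, -0.9], [-0.0, 0.2], [-0.5, -0.5], [-0.3, -0.5], [-0.1, -0.9], [0.1, -0.8], [0.3, -0.9]]
[[0.8, 1.1], [-0.8, -1.0], [-0.7, 0.9], [-0.3, 0.9], [0.1, 1.0], [0.5, 0.6], [0.9, 0.4]]
[ 5.6081e+02 -7.0000e+00 -2.6000e-01  6.6190e+01 -6.2740e+01] -14.744814700246645
button [541.6  96.5  89. ] lamp [-45.   95.2  22.8] [-0.8  0.1  0.5 -0.   0.3  0.6]
iris [592.7 -63.6  87.5] lamp [ 45.2 -46.6  21.3] [-0.4  0.1  0.8  0.2 -0.2  0.   0.4  0.5]
lev0 [495.7 -77.7 103.7] [392. 351.] [389. 210.]
lev0 foot [495.7 -77.7  66.2] [392. 332.] [390. 203.]
lev15 [499.5 -63.2 103.7] [392. 334.] [389. 186.]
btn [541.5  96.3  66.2] [392. 122.] [ 389. -116.]
N3 [510.4 -21.7  66.2] [392. 271.] [390. 115.]
[ 5.6066e+02 -6.8400e+00 -2.6000e-01  6.7350e+01 -6.2500e+01] -14.69916147159995
button [541.6  96.5  89. ] lamp [-44.7  95.1  21.6] [-0.8  0.1  0.5 -0.   0.3  0.6]
iris [592.7 -63.6  87.5] lamp [ 45.4 -46.8  20.1] [-0.4  0.1  0.8  0.2 -0.2  0.   0.4  0.5]
lev0 [495.6 -77.6 104.9] [392. 351.] [389. 210.]
lev0 foot [495.6 -77.6  67.4] [392. 332.] [390. 203.]
lev15 [499.4 -63.1 104.9] [392. 335.] [389. 186.]
btn [541.2  96.5  67.4] [391. 122.] [ 388. -117.]
N3 [510.3 -21.5  67.4] [392. 272.] [389. 114.]
```

View pics/w2c.png

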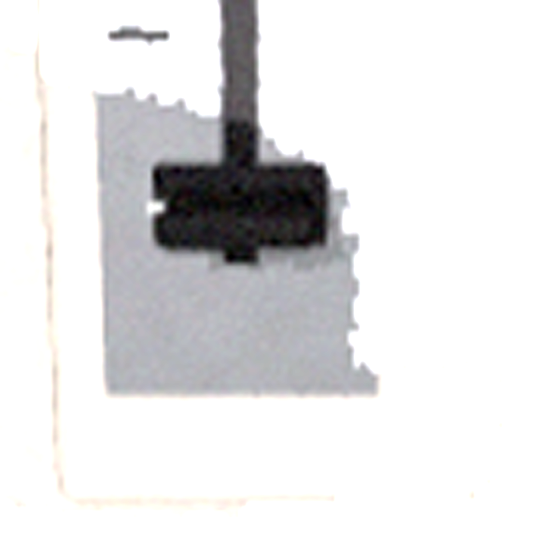

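Fit: lamp at (561,-7), yaw -14.7°, and the lever close to its parking end. Lowering the closed fingertips behind the fin.

```bash
python3 -m crank '[[1,20,-40,0],[1,20,-80,0],[1,20,-110,0],[1,20,-125,0],[1,20,-132,0],[1,20,-138,0],[1,20,-138,0],[1,20,-138,0]]'
python3 - <<'E'
from h import *
o=observe();print(o['time'],o['position'],o['contact_force'],o['finger_gap'])
s=viewer.snapshot('scene')[175:280,170:345,::-1];t=viewer.snapshot('top')[130:280,215:425,::-1];w=viewer.snapshot('wrist')[:,:,::-1]
cv2.imwrite('pics/s3.png',cv2.convertScaleAbs(cv2.resize(s,(787,472),interpolation=cv2.INTER_CUBIC),alpha=1.5))
cv2.imwrite('pics/w3.png',cv2.convertScaleAbs(cv2.resize(w,(784,588),interpolation=cv2.INTER_CUBIC),alpha=1.3))
E
```

```text
time: 3.62
position: [488.6, -107.3, 106.0]
ee_rot: [2.488, 1.916, 0.001]
contact_force: [-0.2, -0.2, 0.1]
finger_gap: -0.5
3.625 [ 488.57218446 -107.29625832  106.00090289] [-0.18708874 -0.15366445  0.13225685] -0.4949211241204644
```

View pics/s3.png

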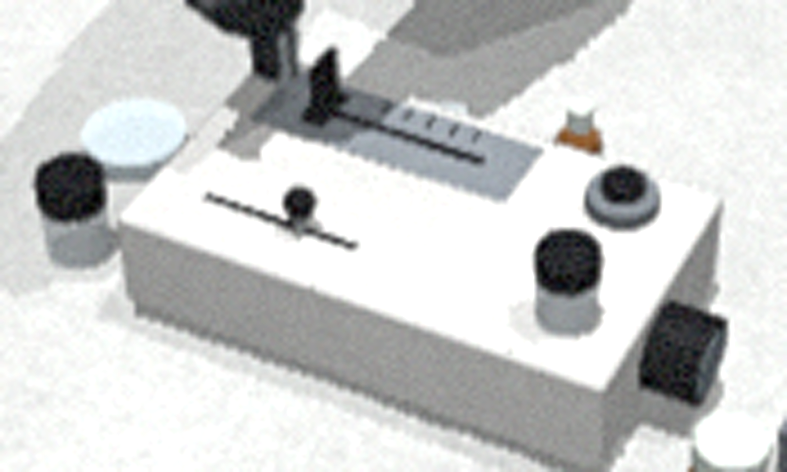

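View pics/w3.png

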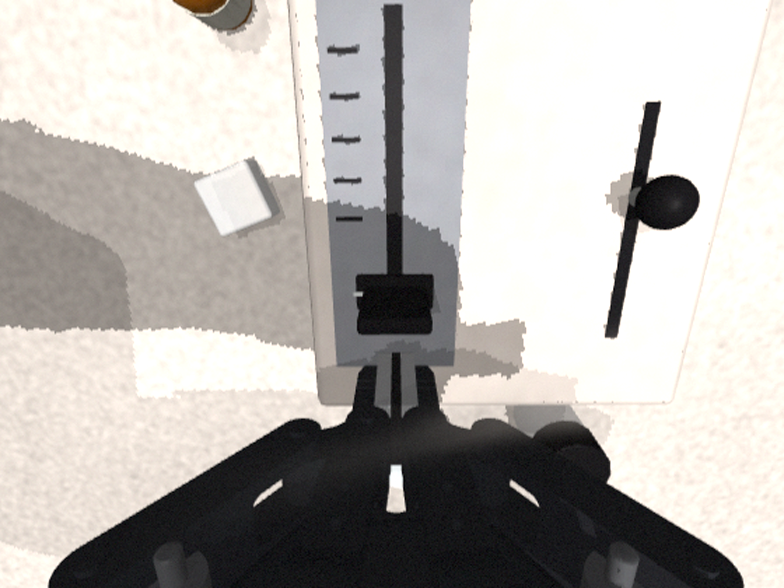

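The lever is straight ahead of the fingertips, with its white index mark at (359,294) and the first line at (350,217). Pushing slowly along lamp +y, direction (0.254, 0.967).

```bash
python3 -m crank '[[1,4,0,0],[2,8,0,0],[3,11.5,0,0],[3.8,14.5,0,0],[4.6,17.4,0,0],[5.3,20.3,0,0],[6.1,23.2,0,0],[6.1,23.2,0,0]]'
cat > look.py <<'E'
from h import *
import sys
o=observe();print(o['time'],o['position'].round(2),o['contact_force'].round(2))
d=o['position'][:2]-[560.8,-7.0]; u=np.array([.2541,.9672]); y=d@u; f=o['contact_force'][:2]@u
print('lamp x',round(.9672*d[0]-.2541*d[1],1),'y',round(y,1),'filter if touching',round(y+99,1),'force along',round(f,2))
w=viewer.snapshot('wrist')[:,:,::-1][0:300,150:450]
cv2.imwrite(f'pics/{sys.argv[1]}.png',cv2.convertScaleAbs(cv2.resize(w,(600,600),interpolation=cv2.INTER_CUBIC),alpha=1.4))
E
python3 look.py p1
```

```text
time: 4.78
position: [494.3, -83.5, 105.3]
ee_rot: [-2.488, -1.917, -0.001]
contact_force: [0.1, -0.8, -0.6]
finger_gap: -0.1
4.775 [494.26 -83.47 105.31] [ 0.12 -0.76 -0.62]
lamp x -44.9 y -90.9 filter if touching 8.1 force along -0.71
```

View pics/p1.png

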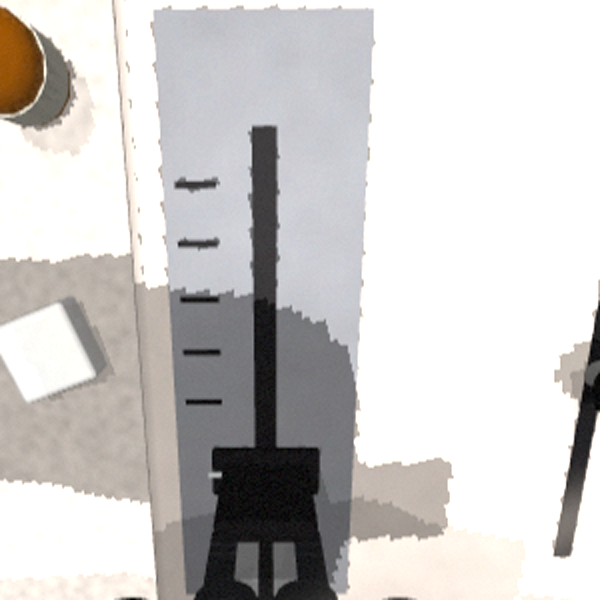

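The mark is at crop row 474 and line 1 at 402, which puts the lever at about 8 mm. That agrees with the pose estimate, and contact has begun. Next I push to the first click.

```bash
python3 -m crank '[[0.6,2.4,0,0],[1.3,4.8,0,0],[1.9,7.3,0,0],[2.5,9.7,0,0],[3,11.6,0,0],[3.6,13.5,0,0],[4,15.5,0,0],[4.3,16.5,0,0],[4.3,16.5,0,0]]'
python3 look.py p2
```

```text
time: 5.95
position: [498.6, -67.0, 105.3]
ee_rot: [-2.488, -1.918, -0.001]
contact_force: [0.1, 0.9, -0.2]
finger_gap: -0.0
5.95 [498.58 -67.04 105.35] [ 0.09  0.93 -0.23]
lamp x -44.9 y -73.9 filter if touching 25.1 force along 0.93
```

View pics/p2.png

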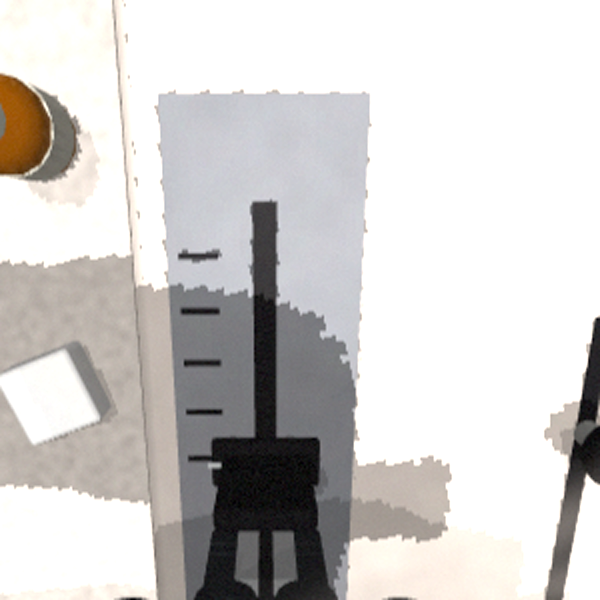

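Click 1: the mark sits on line 1 (464 vs 459, about right allowing for parallax), ahead of the finger. On to notch 2, another 14 mm.

```bash
python3 -m crank '[[0.6,2.4,0,0],[1.2,4.5,0,0],[1.7,6.3,0,0],[2.1,8.2,0,0],[2.6,9.9,0,0],[3,11.4,0,0],[3.3,12.6,0,0],[3.6,13.6,0,0],[3.6,13.6,0,0]]'
python3 look.py p3
```

```text
time: 7.12
position: [502.1, -53.5, 105.3]
ee_rot: [-2.489, -1.917, -0.0]
contact_force: [0.0, 1.0, -0.3]
finger_gap: 0.0
7.125 [502.15 -53.52 105.31] [ 0.02  1.   -0.33]
lamp x -44.9 y -59.9 filter if touching 39.1 force along 0.98
```

View pics/p3.png

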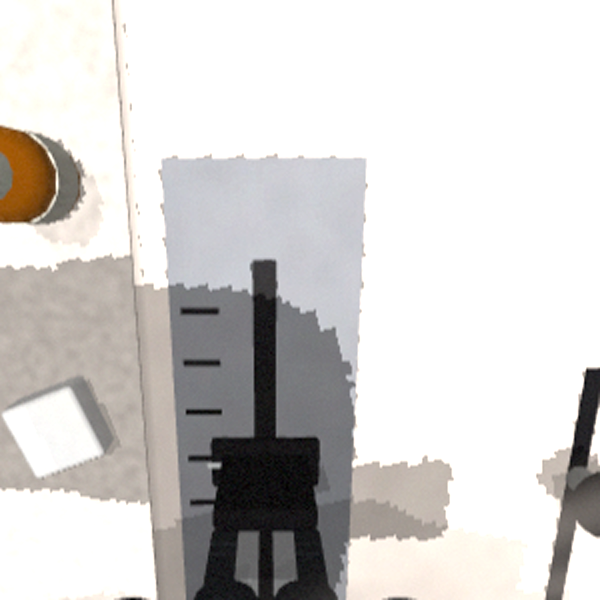

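Click 2: the picture matches the last one, now at line 2 (mark 464, line 459). I'll repeat the same 14 mm stroke for the third notch.

```bash
python3 -m crank '[[0.6,2.4,0,0],[1.2,4.5,0,0],[1.7,6.3,0,0],[2.1,8.2,0,0],[2.6,9.9,0,0],[3,11.4,0,0],[3.3,12.6,0,0],[3.6,13.6,0,0],[3.6,13.6,0,0]]'
python3 look.py p4
```

```text
time: 8.3
position: [505.7, -39.9, 105.3]
ee_rot: [-2.489, -1.917, -0.0]
contact_force: [0.0, -0.4, 0.1]
finger_gap: 0.0
8.3 [505.74 -39.93 105.32] [ 0.02 -0.44  0.14]
lamp x -44.9 y -45.8 filter if touching 53.2 force along -0.42
```

View pics/p4.png

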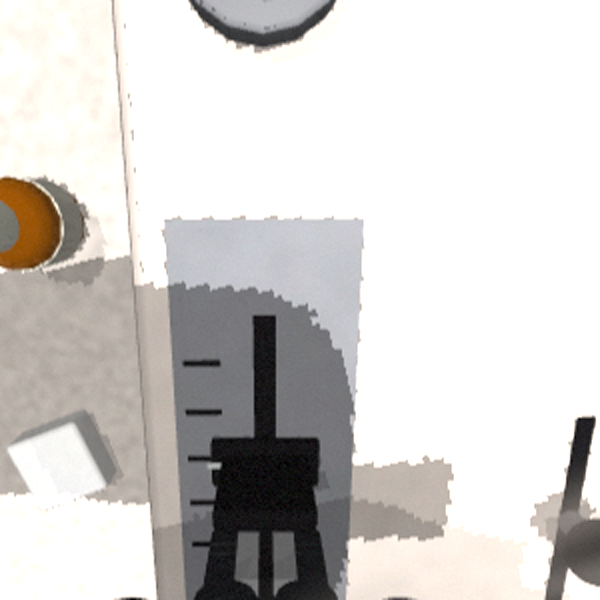

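Click 3: the mark is at the third line (lines at 544, 502, 458; mark 465). Backing off, lifting clear, and moving over the button.

```bash
python3 -m crank '[[-2,-8,0,0],[-4,-15,0,0],[-4,-15,35,0],[-4,-15,70,0],[-4,-15,80,0],[5,20,80,0],[17,65,80,0],[28,108,80,0],[35,133,80,0],[36,136,75,0],[36,136,60,0],[36,136,50,0],[36,136,50,0],[36,136,50,0]]'
python3 - <<'E'
from h import *
o=observe();print(o['time'],o['position'],o['contact_force'])
s=viewer.snapshot('scene')[175:280,170:345,::-1];t=viewer.snapshot('top')[130:280,215:425,::-1]
cv2.imwrite('pics/s5.png',cv2.convertScaleAbs(cv2.resize(s,(787,472),interpolation=cv2.INTER_CUBIC),alpha=1.5))
w=viewer.snapshot('wrist')[:,:,::-1]
cv2.imwrite('pics/w5.png',cv2.convertScaleAbs(cv2.resize(w,(784,588),interpolation=cv2.INTER_CUBIC),alpha=1.3))
E
```

```text
time: 10.1
position: [541.7, 95.3, 155.4]
ee_rot: [2.49, 1.916, 0.0]
contact_force: [1.1, -0.3, 0.4]
finger_gap: 0.2
10.1 [541.71995237  95.26001879 155.36949603] [ 1.14648975 -0.25978648  0.38974455]
```

View pics/s5.png

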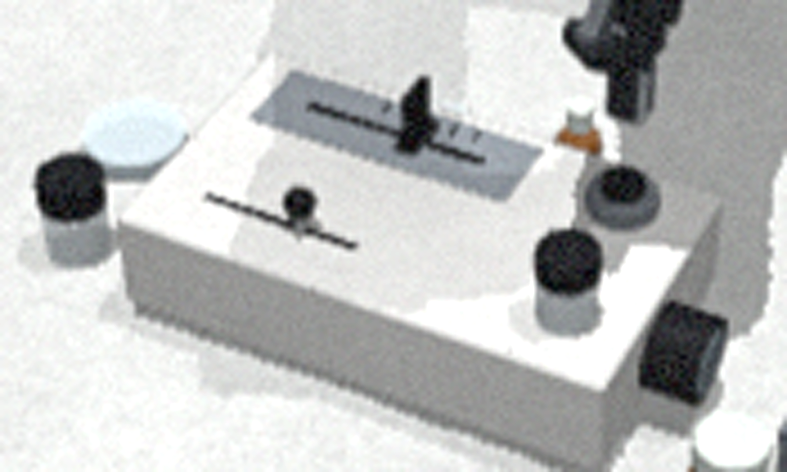

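View pics/w5.png

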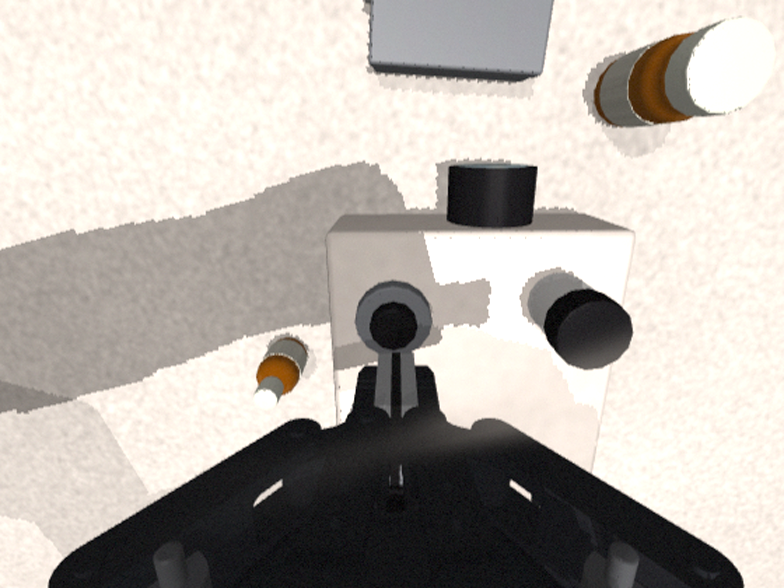

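The lever stands in notch 3 and the tips are centred on the button. Descending.

```bash
python3 -m crank '[[0,1,-12,0],[0,1,-24,0],[0,1,-33,0],[0,1,-36,0],[0,1,-38,0],[0,1,-40,0],[0,1,-40,0]]'
```

```text
time: 11.12
position: [541.8, 96.9, 115.4]
ee_rot: [2.489, 1.917, 0.0]
contact_force: [-0.5, 0.4, 0.3]
finger_gap: -0.0
```

```bash
python3 -m crank '[[0,0,-1,0],[0,0,-2,0],[0,0,-2,0]]';python3 -m crank '[[0,0,-1,0],[0,0,-2,0],[0,0,-2,0]]';python3 -m crank '[[0,0,-1,0],[0,0,-2,0],[0,0,-2,0]]'
```

```text
time: 11.5
position: [541.6, 96.9, 113.3]
ee_rot: [2.489, 1.917, -0.0]
contact_force: [0.4, 0.1, 0.9]
finger_gap: 0.7
time: 11.88
position: [541.7, 96.9, 111.4]
ee_rot: [2.489, 1.917, 0.0]
contact_force: [-0.7, 0.4, 3.1]
finger_gap: 0.2
time: 12.25
position: [541.8, 96.9, 109.4]
ee_rot: [2.489, 1.917, 0.0]
contact_force: [-1.6, -0.4, 3.5]
finger_gap: -0.3
```

```bash
python3 -m crank '[[0,0,-1,0],[0,0,-1,0]]';python3 -m crank '[[0,0,-1,0],[0,0,-1,0]]'; python3 -m crank '[[0,0,-0.7,0],[0,0,-0.7,0]]'
```

```text
time: 12.5
position: [541.8, 96.9, 108.4]
ee_rot: [2.489, 1.917, 0.0]
contact_force: [-0.5, 0.3, 3.8]
finger_gap: 0.2
time: 12.75
position: [541.8, 96.9, 108.0]
ee_rot: [2.488, 1.917, 0.001]
contact_force: [-2.2, 0.5, 8.6]
finger_gap: -0.1
time: 13.0
position: [541.9, 96.9, 107.9]
ee_rot: [2.488, 1.917, 0.001]
contact_force: [-3.4, -1.0, 12.3]
finger_gap: -0.2
```

The button bottomed out at z≈108: the force rose past 4 N to 12 N with no further travel, after about 5 mm of press. Releasing, lifting and checking.

```bash
python3 -m crank '[[0,0,4,0],[0,0,10,0],[0,0,30,0],[0,0,70,0],[0,0,120,0],[-20,-60,160,0],[-40,-120,175,0],[-40,-140,175,0],[-40,-140,175,0],[-40,-140,175,0],[-40,-140,175,0]]'
python3 - <<'E'
from h import *
o=observe();print(o['time'],o['position'],o['contact_force'])
s=viewer.snapshot('scene')[175:280,170:345,::-1]
cv2.imwrite('pics/s6.png',cv2.convertScaleAbs(cv2.resize(s,(787,472),interpolation=cv2.INTER_CUBIC),alpha=1.5))
w=viewer.snapshot('wrist')[:,:,::-1]
cv2.imwrite('pics/w6.png',cv2.convertScaleAbs(cv2.resize(w,(784,588),interpolation=cv2.INTER_CUBIC),alpha=1.3))
E
```

```text
time: 14.38
position: [501.6, -42.1, 281.1]
ee_rot: [-2.487, -1.918, 0.001]
contact_force: [0.6, 0.0, 0.5]
finger_gap: -0.2
14.375 [501.63396424 -42.11663539 281.06834029] [0.59315823 0.03043425 0.51390363]
```

View pics/s6.png

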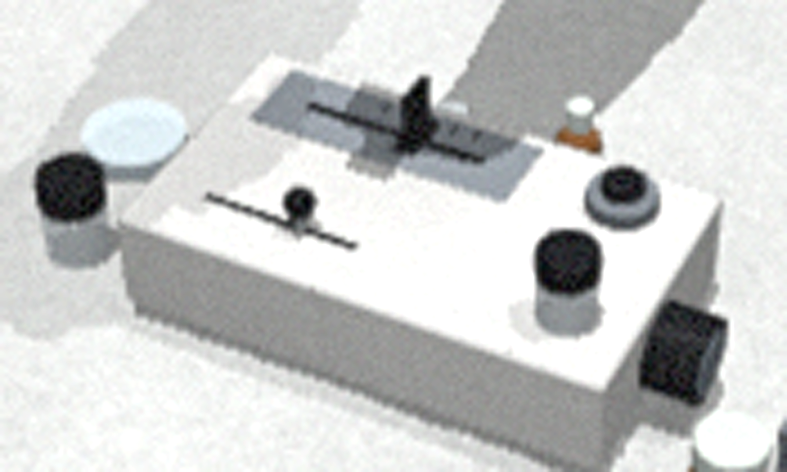

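View pics/w6.png

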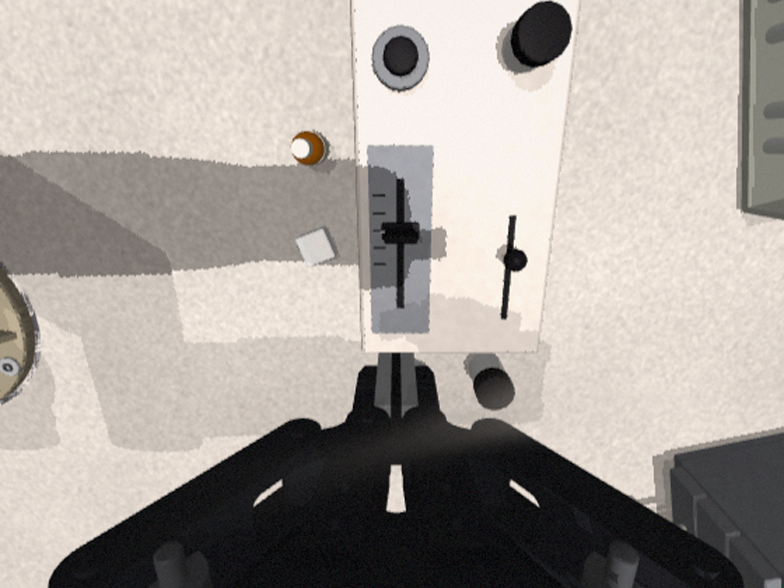

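The lever sits at the third line, with two lines visible on each side. The button looks as it did at the start, and the iris knob and canisters haven't moved.

Run:
```python
from station import robot
print(robot.close_job())
```

```text
the job is handed in; nothing more can be done
None
```

I pushed the filter lever with the closed fingertips through clicks 1 and 2 into the third notch. I then pressed the push button and released it, and handed the job in at about 14.5 s of the 58 s allowed. Handing in gives no verdict.

- **Lever:** after each stroke the wrist camera showed its white mark at the next index line. In the last picture it sits on the third line, with two lines visible on each side. It never looked past that notch.
- **Lever force:** the readings at the end of each stroke were about 1 N or less. The force at the moment of each click was not recorded.
- **Button:** pressing met about 3.5 N and then a hard stop, where the force rose to 12 N. I judged it fully down from that force; its travel was not measured directly. After release it looks the same as at the start.
- **Everything else:** in the final pictures the round knob, both canisters, bottle, coverslip box and dish show no visible shift. The slide box and the body of the jar were outside those pictures, but the arm never went near them. The arm ended well above the lamp, touching nothing.

One disagreement: the camera fit put the lamp's top at 66–67 mm instead of the stated 70 mm. I used 70 mm for the heights, and the moves showed no problem with it.

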